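Prop open the parts washer

ROBOT

A 6-joint arm with a two-finger parallel gripper is mounted at the origin on the work surface. World frame = base frame: x ahead of the robot, y to its left, z up, the work surface at z = 0. Lengths are in mm, angles in rad, forces in N, time in s.
With the tool pointing down it reaches from about 325 to 925 mm from the base axis. Payload 3.1 kg.
Tool frame: the origin (TCP) lies between the finger pads; the fingertips stand 8 mm ahead of it and the grasp point (between the pads) lies 11 mm behind it; y points along the fingers, x is the direction in which the jaws open and shut, and the axes are right-handed (so a half turn about y gives the same grasp; the last joint's range is limited). The gripper opens to 85 mm and grips with 20 to 120 N. Pads are 22 mm wide; open, the fingers measure 114 mm over their backs; the gripper's body (76 mm by 85 mm) begins 54 mm behind the grasp point. The pads swing forward as they close: fully open they stand 13 mm farther back than shut.
Start: joints at [-1.278, 0.217, 1.613, -0, 1.311, -0.112], TCP at [246.168, -574.491, 239.3] pointing down, gripper open.
Joint ranges: [-2.75, 2.75], [-0.78, 2.1], [0.31, 2.55], [-1.13, 4.27], [0.13, 2.63], [-2.58, 2.58]. Speed limits (rad/s): [2.79, 2.79, 3.14, 3.14, 3.14, 3.14].

INTERFACE

Orientations are given as a unit quaternion [x, y, z, w].
In Python, from cell import r gives the robot as it stands.
- The arm moves only by the tool step_arm, never from a script. Its argument "motion" is a list of rows, each a list of 3 entries, a list of its own where there are three numbers: the shift along the tool's x, y, z in cm, then the turn, a rotation vector about the tool's x, y, z in degrees, then the closure, from 0 (fully open) to 1 (shut). A call has exactly 8 rows; each row shifts and turns the commanded pose from where the row before left it, along the tool's axes as they then stand; what a row does not reach is not made up. A row lasts 1/8 s, in which the tool goes at most 62.5 mm and 10.7 degrees, less where a joint would pass 70% of its speed; a pose out of reach is approached as far as the arm can. A call with a gripper value outside its range is refused whole. The fingers move at their own pace and stop on an object; "force" is the grip in N (left out, the last holds). Time passes only in rows, so rows that do not move let the fingers close, or fill a call up. It gives the time, the measured TCP pose, the force and the opening at its end, in the units of the state.
- r.read_state(): the state, without advancing time (a new reading comes with each control period).
- r.snapshot(name): name is "scene" or "side" or "wrist"; returns a dict with "color" (400x640x3 uint8, red, green, blue), "depth" (400x640 float32, mm along the optical axis (not along the pixel's ray), 0 where there is no reading), "fx", "fy", "cx", "cy" (pixels), "k1" (the pictures are not rectified: a ray, as slopes to the right and down, at radius r is drawn at 1 + k1 r^2 times it, then the intrinsics apply), "extrinsics" (4x4, takes a point from world to camera coordinates); the wrist camera has in their place "hand_eye" (4x4, takes a point from camera to tool coordinates, whose origin is the TCP and whose axes are the tool frame's). Camera axes: x right, y up, looking along -z (the intrinsics and any distortion apply to the point x, -y, -z); pixel columns grow to the right and rows downward; lengths in mm; the calibration is good to about 2 mm. A picture is of the moment at which its call begins: read the wrist's pose just before it.
- r.finish_job(): hands the job in, once; it reports no verdict.
The state is a dict: "t": time; "q": joint angles; "dq": joint speeds; "effort": joint torques, N m; "position": TCP position; "tcp_rot": TCP orientation; "force": force on the tool from outside, world axes, zero at the start; "torque": the same for the moment, N m; "gripper_width": opening from 0.0 (shut) to 1.0 (fully open).
Only numpy, scipy, OpenCV 4.12 (cv2) and the standard library are available. Lean on these libraries where they do the work, as an engineer would, in place of code of your own. Each camera call takes 0.05 s, during which the arm holds its last target. There are 200 camera calls.

TASK

Open the parts washer and prop its lid: lift the lid by its handle, swing the red-gripped prop rod up until its pin stands under the hole in the lid's yellow bracket, then press the lid down gently until the pin has snapped through and the lid sits down firmly on the rod's collar. The collar is adjustable, so feel for it; the rod bends easily, so never load it against the lid with more than 25 N. Leave everything else on the bench where it is.

Things in the scene. Friction and masses are not known exactly. Their poses are not given: they have to be found in the camera images.
- washer: blue bench-top parts washer, a tank 280 x 360 mm and 140 mm high (rim), bolted down. Origin: centre of its underside on the bench. Its x axis points to the back (hinge side), y to the left seen from the front, z up. The red-gripped prop rod is on its right (-y) side. The pump box at its back is 40 mm deep.
- hinge_line (a point): point on the lid's hinge axis at its middle, 140 mm behind the washer's centre (+x) and 140 mm above the bench; the axis runs along the washer's y. Axes as the washer's.
- lid_hinge (a joint): lid angle (rad): 0 shut, grows as the front edge goes up, stop at 1.1. Stiff friction hinge: the lid (about 0.6 kg) stays where it is left above 0.5; raising it takes about 8 N at the handle. Propped it is at 0.555 to 0.62, as the rod's collar is set. The pin passes clear under the bracket only with the lid above 0.72; the stop tab reaches the pin up to 0.80.
- lid: white sheet-steel lid, 288 mm deep and 372 mm wide, its top face flat and 5 mm above the hinge axis when shut. Origin on the hinge line, at its middle; x to the back, z out of the lid's top.
- lid_handle (a point): middle of the black grab bar on the lid, a round bar 12 mm thick and 110 mm long along y, 250 mm ahead of the hinge axis and 46 mm above it when shut (its centre is 41 mm above the lid's top). Turns with the lid.
- hole (a point): centre of the holding hole, in the underside of the yellow bracket (50 mm long, 3 mm thick) on the lid's right edge: 185 mm ahead of the hinge axis, level with it when shut, 202 mm right of the middle; the bracket's outer edge is 215 mm right. Hole 14 mm long (x), 11 mm wide; a spring clip above it lets the pin's head through at about 9 N and then holds it. Axes turn with the lid (as lid).
- stop_tab (a point): lower end of the yellow stop tab, 18 mm wide, turned down 28 mm from the bracket at the hole's front edge; its rear face is 6 mm ahead of the hole's centre. A rod swung up against the tab (5 N more at the grip is plenty) has its pin under the hole.
- rod_pivot (a joint): prop rod angle (rad): 0 lying level along the washer's side, its pin end to the back; grows as the pin end swings up and, past the slant, forward, to 1.3. Propped it is at 0.951 (within 0.03), about square to the lid. A friction pivot holds the rod where it is left; swinging it takes about 4 N at the grip.
- pivot (a point): the prop rod's pivot, 259 mm ahead of the hinge axis, 45 mm below it, 202 mm right of the washer's middle; axis along the washer's y.
- prop_rod: steel prop rod, 9 mm thick, origin at its pivot, x along the rod to the pin: neck 5.4 mm thick, round head 9 mm, tip 203 mm from the pivot. Below the pin a rubber-faced collar 25 mm across, on which the lid comes to rest: a lock nut sets it, with its face 175 to 187 mm from the pivot, and its setting is not reported. The rubber gives about 1 mm at 20 N.
- rod_grip (a point): centre of the rod's red grip, a round peg 16 mm thick and 70 mm long that stands out sideways (to the washer's right, along -y), 100 mm from the pivot along the rod; this point lies 65 mm outside the rod's plane (267 mm right of the washer's middle).
- pin_tip (a point): end of the pin on the prop rod, 203 mm from the pivot. When the lid rests on the collar it stands 16 to 28 mm above the underside of the bracket (z in the hole's axes), as the collar is set; the head is through the clip at 15 mm.
- spray_can: yellow spray can with a white top, 58 mm across, 190 mm tall; leave it alone. Origin: centre of its underside
- parts_brush: cleaning brush with a wooden handle, lying on the bench near the rod's side; leave it alone
- spanner: steel open-ended spanner lying on the bench; leave it alone
- fork_cap: blue aluminium fork cap, 44 mm across, 26 mm tall; leave it alone. Origin: centre of its underside
- bushing: brass bushing ring, 48 mm across, 20 mm tall; leave it alone. Origin: centre of its underside
- parts_bowl: steel bowl, 110 mm across, 45 mm tall; leave it alone. Origin: centre of its underside

How it is judged (in metres and radians):
On the way, in this order (a step that is already met when the one before it is completed fails the run):
1. the lid is lifted high enough for the pin to pass under it, the rod still down (value of joint lid_hinge above 0.7 rad and value of joint rod_pivot below 0.6 rad), for 0.2 s.
2. the rod is swung up so that its pin stands under the hole, the lid still clear above it (value of joint rod_pivot between 0.87 and 1.03 rad and z of pin_tip in the frame of hole below 0 m), for 0.2 s.
At the end, for the whole second after the job is handed in: Lid at 0.54 to 0.63 rad on the rod at 0.90 to 1.0 rad, pin tip at least 14.5 mm above the bracket's underside and within 7 mm of the hole's centre along the lid, the lid bearing on the rod with more than 1 N; both released and at rest (value of joint lid_hinge between 0.54 and 0.63 rad and contact force between prop_rod and lid above 1 N and value of joint rod_pivot between 0.9 and 1 rad and z of pin_tip in the frame of hole above 0.0145 m and x of pin_tip in the frame of hole between -0.007 and 0.007 m and angular speed of each of lid, prop_rod below 0.05 rad/s); the robot touches nothing.
It fails at once if more than 25 N between the prop rod and the lid, which bends the rod (contact force between prop_rod and lid above 25 N).
It fails at once if a bystander is moved by more than 20 mm (distance of any of spray_can, parts_brush, spanner, fork_cap, bushing, parts_bowl from where it was at the start of the episode above 0.02 m).
It also fails if it takes over 72 s, if anything falls off the work surface, if the arm or the gripper's body presses on something with over 40 N, if the wrist force passes 120 N, or if a joint passes its speed limit or range.

## Working session

There is one attempt and no reset: what is moved stays moved. The work goes in short steps, Python scripts to look and compute and a tool call to move; the robot and the scene stay as the last step left them, time stands still between calls to the robot, and variables do not carry over. Pictures are saved under pics/ and viewed, about 8 in all and at most 12, crops included, and the job is handed in when it is done.

Besides the shell and the picture viewer there is one more tool, called by a JSON object that holds its "fn" and its "kwargs", one argument or row to a line. step_arm: Moves the arm, as the interface text tells. Its arguments: {"type":"object","properties":{"motion":{"type":"array"},"force":{"type":"number"}},"required":["motion"]}

```bash
mkdir -p pics; ls
python3 - <<'E'
from cell import r
import cv2,numpy as np
s=r.read_state();print({k:np.round(v,3).tolist() for k,v in s.items()})
ims={}
for n in("scene","side"):
    d=r.snapshot(n);np.savez(f"{n}.npz",**d);ims[n]=d["color"]
    print(n,d["fx"],d["fy"],d["cx"],d["cy"],d["k1"],np.round(d["extrinsics"],3).tolist())
    cv2.imwrite(f"pics/{n}0.png",d["color"][:,:,::-1])
E
```

```text
pics
{'t': 0.0, 'q': [-1.278, 0.218, 1.615, -0.0, 1.311, -0.112], 'dq': [-0.001, -0.002, -0.001, -0.001, -0.0, -0.0], 'effort': [0.0, -39.684, -30.385, -0.0, 0.01, -0.0], 'position': [245.938, -573.696, 237.926], 'tcp_rot': [-0.59, 0.39, -0.389, 0.591], 'force': [-0.401, -0.768, -0.076], 'torque': [-0.015, -0.007, -0.0], 'gripper_width': 1.0}
scene 399.1655297045677 399.1655297045677 322.4714392082562 193.78142261030894 -0.052282318633399376 [[0.814, 0.58, -0.011, -476.571], [-0.425, 0.61, 0.669, 131.162], [0.395, -0.54, 0.743, -1267.519], [0.0, 0.0, 0.0, 1.0]]
side 469.18705065467736 469.18705065467736 321.0849602325586 194.85172941930526 -0.11265590843819398 [[-0.988, -0.154, -0.02, 577.085], [0.086, -0.65, 0.755, -131.773], [-0.129, 0.744, 0.655, -1226.104], [0.0, 0.0, 0.0, 1.0]]
```

View pics/scene0.png

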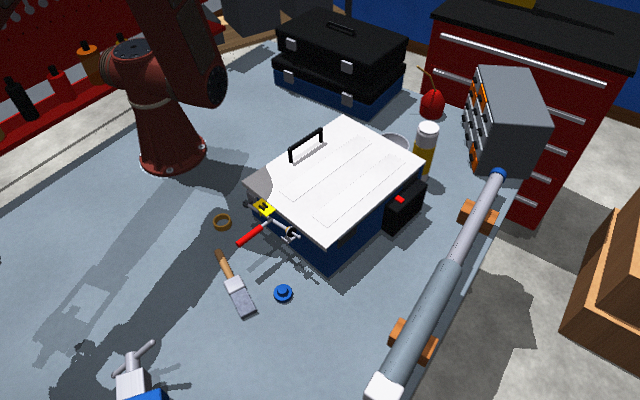

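View pics/side0.png

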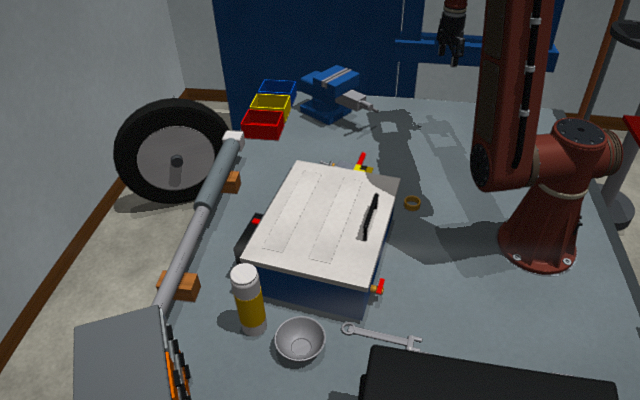

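```bash
cat > h.py <<'E'
import numpy as np,cv2
def rays(d,uv):
    K=np.array([[d["fx"],0,d["cx"]],[0,d["fy"],d["cy"]],[0,0,1.]])
    n=cv2.undistortPoints(np.array(uv,float).reshape(-1,1,2),K,np.array([float(d["k1"]),0,0,0])).reshape(-1,2)
    E=d["extrinsics"];R=E[:3,:3];c=-R.T@E[:3,3]
    v=np.c_[n[:,0],-n[:,1],-np.ones(len(n))]@R
    return c,v
def onplane(d,uv,z):
    c,v=rays(d,uv);return c+v*((z-c[2])/v[:,2])[:,None]
def cloud(d,mask):
    ys,xs=np.nonzero(mask&(d["depth"]>0));c,v=rays(d,np.c_[xs,ys]);return c+v*d["depth"][ys,xs][:,None]
def tri(d1,uv1,d2,uv2):
    c1,v1=rays(d1,[uv1]);c2,v2=rays(d2,[uv2])
    A=np.c_[v1[0],-v2[0]];s=np.linalg.lstsq(A,c2-c1,rcond=None)[0]
    a=c1+v1[0]*s[0];b=c2+v2[0]*s[1];return (a+b)/2,np.linalg.norm(a-b)
E
python3 - <<'E'
from h import *
for n in("scene","side"):
    d=dict(np.load(n+".npz"));c=d["color"].astype(int)
    full=np.ones(c.shape[:2],bool)
    ys,xs=np.nonzero(full);cc,v=rays(d,np.c_[xs,ys]);P=(cc+v*d["depth"].ravel()[:,None]).reshape(400,640,3)
    box=(P[...,0]>150)&(P[...,0]<900)&(abs(P[...,1])<450)
    m=(box&(abs(P[...,2]-145)<8)&(c.min(2)>110)&(d["depth"]>0)).astype(np.uint8)
    k,l,st,_=cv2.connectedComponentsWithStats(m);i=1+st[1:,4].argmax();m=l==i
    Q=onplane(d,np.argwhere(m)[:,::-1],145)[:,:2].astype(np.float32)
    print(n,"lid z",np.median(P[m][:,2]),cv2.minAreaRect(Q),cv2.boxPoints(cv2.minAreaRect(Q)).round().tolist())
    hsv=cv2.cvtColor(d["color"],cv2.COLOR_RGB2HSV)
    for nm,mm in(("handle",(c.max(2)<60)&(P[...,2]>160)&(P[...,2]<215)&box),("red",(c[...,0]>120)&(c[...,1]<50)&box&(P[...,2]<200)&(P[...,2]>20)),
      ("yellow",(c[...,0]>140)&(c[...,1]>120)&(c[...,2]<70)&box&(P[...,2]<180))):
        k,l,st,ce=cv2.connectedComponentsWithStats(mm.astype(np.uint8))
        for i in range(1,k):
            if st[i,4]>15:
                p=P[l==i];print(nm,st[i].tolist(),"px",ce[i].round(),"med",np.median(p,0).round(),"lo",np.percentile(p,3,axis=0).round(),"hi",np.percentile(p,97,axis=0).round())
E
```

```text
scene lid z 145.39297814261488 ((551.415283203125, 106.8902816772461), (374.47198486328125, 289.8863220214844), 81.47925567626953) [[380.0, -57.0], [667.0, -100.0], [723.0, 271.0], [436.0, 314.0]]
handle [288, 128, 35, 31, 189] px [304. 141.] med [448. 116. 189.] lo [438.  64. 163.] hi [459. 176. 193.]
red [395, 195, 10, 8, 46] px [399. 198.] med [720. 131. 126.] lo [710. 125. 123.] hi [730. 140. 128.]
red [236, 224, 27, 21, 158] px [249. 234.] med [ 495. -155.  124.] lo [ 487. -187.  119.] hi [ 503. -124.  128.]
yellow [253, 198, 23, 19, 162] px [264. 207.] med [486. -86. 143.] lo [ 458. -101.  141.] hi [505. -71. 146.]
yellow [465, 200, 9, 8, 27] px [469. 203.] med [855. 287.  50.] lo [846. 280.  48.] hi [867. 295.  52.]
yellow [397, 321, 6, 10, 23] px [400. 325.] med [ 866. -113.   50.] lo [ 858. -123.   48.] hi [ 871. -108.   53.]
side lid z 143.90604832105367 ((550.0594482421875, 99.77217102050781), (392.9600524902344, 288.9863586425781), 81.49690246582031) [[378.0, -73.0], [664.0, -116.0], [722.0, 273.0], [436.0, 315.0]]
handle [363, 194, 15, 43, 181] px [370. 214.] med [448. 142. 189.] lo [435.  74. 164.] hi [457. 183. 192.]
red [273, 117, 8, 10, 16] px [277. 123.] med [ 798. -409.   56.] lo [ 794. -439.   54.] hi [ 808. -390.   62.]
red [357, 153, 8, 12, 51] px [361. 158.] med [ 491. -152.  123.] lo [ 484. -179.  120.] hi [ 498. -129.  126.]
red [252, 218, 8, 6, 34] px [256. 220.] med [722. 133. 124.] lo [714. 126. 121.] hi [731. 141. 126.]
red [376, 278, 8, 16, 71] px [380. 286.] med [409. 235.  52.] lo [404. 211.  49.] hi [416. 252.  55.]
yellow [354, 164, 11, 8, 39] px [358. 167.] med [495. -85. 142.] lo [ 478. -102.  139.] hi [504. -75. 144.]
```

{"fn": "step_arm", "kwargs": {
  "motion": [
    [[0, -5, 0], [0, 0, 0], 0.6],
    [[0, -5, 0], [0, 0, 0], 0.6],
    [[0, 0, 0], [0, -10, 0], 0.6],
    [[0, 0, 0], [0, -10, 0], 0.6],
    [[0, 0, 0], [0, -10, 0], 0.6],
    [[0, 0, 0], [0, -10, 0], 0.6],
    [[0, 0, 0], [0, -10, 0], 0.6],
    [[0, 0, 0], [0, -8.3, 0], 0.6]
  ],
  "force": 40
}}

```text
t: 1.1
position: [246.1, -574.1, 338.4]
tcp_rot: [-0.705, 0.051, -0.051, 0.706]
force: [-0.5, -0.1, 0.2]
gripper_width: 0.402
```

{"fn": "step_arm", "kwargs": {
  "motion": [
    [[0.4, 0, 5], [0, 0, 0], 0.6],
    [[0.4, 0, 5], [0, 0, 0], 0.6],
    [[0.4, 0, 5], [0, 0, 0], 0.6],
    [[0.4, 0, 5], [0, 0, 0], 0.6],
    [[0.4, 0, 5], [0, 0, 0], 0.6],
    [[0.4, 0, 5], [0, 0, 0], 0.6],
    [[0.4, 0, 5], [0, 0, 0], 0.6],
    [[0.4, 0, 5], [0, 0, 0], 0.6]
  ]
}}

```text
t: 2.1
position: [336.8, -181.9, 338.8]
tcp_rot: [-0.705, 0.053, -0.053, 0.705]
force: [1.0, 0.5, 0.8]
gripper_width: 0.397
```

{"fn": "step_arm", "kwargs": {
  "motion": [
    [[0.4, 0, 5], [0, 0, 0], 0.6],
    [[0.4, 0, 5], [0, 0, 0], 0.6],
    [[0.4, 0, 5], [0, 0, 0], 0.6],
    [[0.4, 0, 5], [0, 0, 0], 0.6],
    [[0.4, 0, 5], [0, 0, 0], 0.6],
    [[0.4, 0, 5], [0, 0, 0], 0.6],
    [[0.4, 0, 1.9], [0, 0, 0], 0.6],
    [[0, 0, 0], [0, 0, 0], 0.6]
  ]
}}

```text
t: 3.1
position: [411.5, 128.7, 338.6]
tcp_rot: [0.705, -0.052, 0.051, -0.705]
force: [-0.1, -0.8, 0.2]
gripper_width: 0.402
```

{"fn": "step_arm", "kwargs": {
  "motion": [
    [[0, 0, 0], [0, 0, -10], 0.6],
    [[0, 0, 0], [0, 0, -10], 0.6],
    [[0, 0, 0], [0, 0, -10], 0.6],
    [[0, 0, 0], [0, 0, 0], 0.6],
    [[0, 0, 0], [0, 0, 0], 0.6],
    [[0, 0, 0], [0, 0, 0], 0.6],
    [[0, 0, 0], [0, 0, 0], 0.6],
    [[0, 0, 0], [0, 0, 0], 0.6]
  ]
}}

```text
t: 4.1
position: [412.4, 127.6, 339.6]
tcp_rot: [0.695, 0.131, 0.233, -0.667]
force: [1.1, -0.4, 0.6]
gripper_width: 0.404
```

Run:
```python
from h import *
from cell import r
from scipy.spatial.transform import Rotation as Ro
s=r.read_state();d=r.snapshot("wrist")
T=np.eye(4);T[:3,:3]=Ro.from_quat(s["tcp_rot"]).as_matrix();T[:3,3]=s["position"]
d["extrinsics"]=np.linalg.inv(T@d["hand_eye"])
cv2.imwrite("pics/w1.png",d["color"][:,:,::-1])
ys,xs=np.nonzero(np.ones((400,640)));c,v=rays(d,np.c_[xs,ys]);P=(c+v*d["depth"].ravel()[:,None]).reshape(400,640,3)
a=np.radians(-8.52);u=np.array([np.cos(a),np.sin(a),0]);w=np.array([-u[1],u[0],0])
m=(d["depth"]>0)&(d["color"].max(2)<70)&(P[...,2]>180)&(P[...,2]<215)&(abs(P@w-187)<80)&(abs(P@u-424)<30)
Q=P[m];print(len(Q));print("u",np.percentile(Q@u,[3,50,97]),"v",np.percentile(Q@w,[2,50,98]),"z",np.percentile(Q[:,2],[3,50,97]))
m=(d["depth"]>0)&(d["color"].min(2)>110)&(P[...,2]<165)&(P[...,2]>130);print("lid z",np.median(P[m][:,2]))
```

```text
1261
u [416.6590818  420.13463853 425.76156466] v [137.20383798 192.23674574 244.71890923] z [186.82931309 191.43081257 193.26549614]
lid z 145.66736255928504
```

View pics/w1.png

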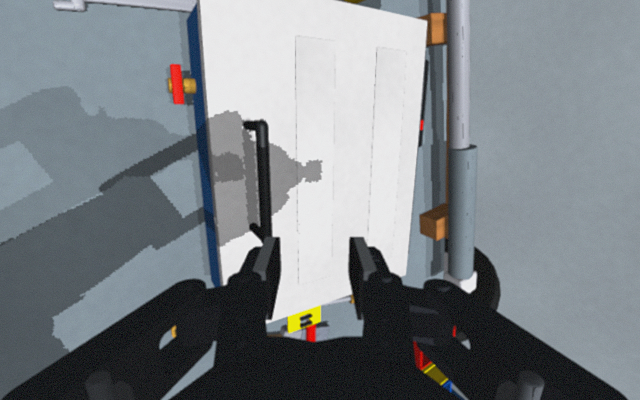

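{"fn": "step_arm", "kwargs": {
  "motion": [
    [[-1.2, 2, 0.1], [0, 0, 0], 0.6],
    [[-1.2, 2, 0.1], [0, 0, 0], 0.6],
    [[-1.2, 2, 0.1], [0, 0, 0], 0.6],
    [[-1.2, 2, 0], [0, 0, 0], 0.6],
    [[0, 1.5, 0], [0, 0, 0], 0.6],
    [[0, 1.5, 0], [0, 0, 0], 0.6],
    [[0, 1.5, 0], [0, 0, 0], 0.6],
    [[0, 1.5, 0], [0, 0, 0], 0.6]
  ]
}}

```text
t: 5.15
position: [440.8, 126.5, 193.7]
tcp_rot: [0.695, 0.132, 0.233, -0.668]
force: [-0.4, 0.6, 0.1]
gripper_width: 0.396
```

```bash
cat >> h.py <<'E'
from scipy.spatial.transform import Rotation as Ro
A_=np.radians(-8.52);U=np.array([np.cos(A_),np.sin(A_),0]);V=np.array([-U[1],U[0],0])
def show(s):
    p=np.array(s["position"]);R=Ro.from_quat(s["tcp_rot"]).as_matrix();f=np.array(s["force"])
    g=p-11*R[:,1]
    print("t %.2f grasp u %.1f v %.1f z %.1f | tcp u %.1f v %.1f z %.1f tilt(back+) %.2f deg| F u %.1f v %.1f z %.1f w %.3f"%(s["t"],g@U,g@V,g[2],p@U,p@V,p[2],np.degrees(np.arctan2(-R[:,1]@U,-R[2,1])),f@U,f@V,f[2],s["gripper_width"]))
    hu,hz=674,140
    print("lid if held",np.arctan2(g[2]-hz,hu-g@U)-0.182,"r",np.hypot(g[2]-hz,hu-g@U), "rod if held",np.arctan2(g[2]-95,g@U-415),np.hypot(g[2]-95,g@U-415))
E
python3 - <<'E'
from h import *
from cell import r
show(r.read_state())
d=r.snapshot("side");cv2.imwrite("pics/s2.png",cv2.resize(d["color"][130:300,270:470,::-1],None,fx=4,fy=3.4))
E
```

```text
t 5.15 grasp u 411.7 v 190.4 z 203.2 | tcp u 417.2 v 190.4 z 193.7 tilt(back+) -29.99 deg| F u -0.5 v 0.6 z 0.1 w 0.396
lid if held 0.05451146187414743 r 269.79815556250753 rod if held 1.6011641134656374 108.26703560521959
```

View pics/s2.png

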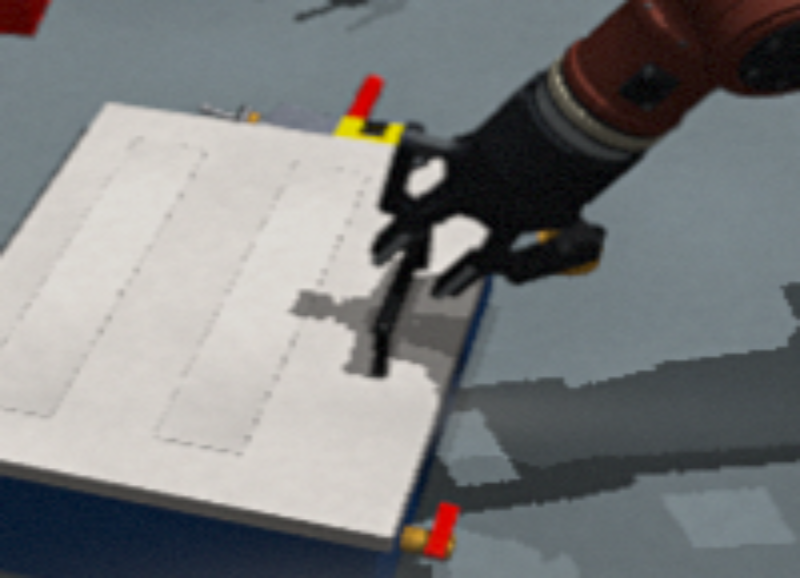

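{"fn": "step_arm", "kwargs": {
  "motion": [
    [[0, 0.9, 0], [0, 0, 0], 0.6],
    [[0, 0.9, 0], [0, 0, 0], 0.6],
    [[0, 0, 0], [0, 0, 0], 0.8],
    [[0, 0, 0], [0, 0, 0], 1],
    [[0, 0, 0], [0, 0, 0], 1],
    [[0, 0, 0], [0, 0, 0], 1],
    [[0, 0, 0], [0, 0, 0], 1],
    [[0, 0, 0], [0, 0, 0], 1]
  ],
  "force": 40
}}

```text
t: 6.2
position: [449.9, 125.0, 178.9]
tcp_rot: [0.695, 0.133, 0.234, -0.667]
force: [5.9, -1.5, -4.1]
gripper_width: 0.121
```

Run:
```python
from h import *
from cell import r
show(r.read_state())
```

```text
t 6.20 grasp u 420.9 v 190.3 z 188.4 | tcp u 426.4 v 190.3 z 178.9 tilt(back+) -30.10 deg| F u 6.0 v -0.6 z -4.1 w 0.121
lid if held 0.006830257227027459 r 257.6812256799286 rod if held 1.50769895477049 93.55553539112921
```

{"fn": "step_arm", "kwargs": {
  "motion": [
    [[0.7, -0.83, 0], [0, 0, 2.5], 1],
    [[0.7, -0.83, 0], [0, 0, 2.5], 1],
    [[0.7, -0.83, 0], [0, 0, 2.5], 1],
    [[0.7, -0.83, 0], [0, 0, 2.5], 1],
    [[0.7, -0.83, 0], [0, 0, 2.5], 1],
    [[0.7, -0.83, 0], [0, 0, 2.5], 1],
    [[0.7, -0.83, 0], [0, 0, 2.5], 1],
    [[0.7, -0.83, 0], [0, 0, 2.5], 1]
  ]
}}

```text
t: 7.2
position: [476.1, 121.0, 258.0]
tcp_rot: [0.707, 0.008, 0.112, -0.698]
force: [3.7, 1.0, -10.6]
gripper_width: 0.121
```

Run:
```python
from h import *
from cell import r
show(r.read_state())
```

```text
t 7.20 grasp u 451.1 v 190.2 z 268.8 | tcp u 452.9 v 190.2 z 258.0 tilt(back+) -9.77 deg| F u 3.5 v 1.5 z -10.6 w 0.121
lid if held 0.34198513468971375 r 257.481566975401 rod if held 1.366226811158031 177.52866058318392
```

{"fn": "step_arm", "kwargs": {
  "motion": [
    [[0.82, -0.96, 0], [0, 0, 2.9], 1],
    [[0.82, -0.96, 0], [0, 0, 2.9], 1],
    [[0.82, -0.96, 0], [0, 0, 2.9], 1],
    [[0.82, -0.96, 0], [0, 0, 2.9], 1],
    [[0.82, -0.96, 0], [0, 0, 2.9], 1],
    [[0.82, -0.96, 0], [0, 0, 2.9], 1],
    [[0.82, -0.96, 0], [0, 0, 2.9], 1],
    [[0.82, -0.96, 0], [0, 0, 2.9], 1]
  ]
}}

```text
t: 8.2
position: [539.5, 111.4, 334.7]
tcp_rot: [-0.694, 0.136, 0.032, 0.706]
force: [-4.7, -0.7, -3.6]
gripper_width: 0.126
```

Run:
```python
from h import *
from cell import r
show(r.read_state())
d=r.snapshot("scene");cv2.imwrite("pics/a3.png",cv2.resize(d["color"][60:280,160:480,::-1],None,fx=2.5,fy=2.5));np.savez("sc3.npz",**d)
ys,xs=np.nonzero(np.ones((400,640)));c,v=rays(d,np.c_[xs,ys]);P=(c+v*d["depth"].ravel()[:,None]).reshape(400,640,3)
m=(d["depth"]>0)&(d["color"].min(2)>110)&(abs(P@V-190)<170)&(P@U<650)&(P@U>460)&(P[...,2]>150)&(P[...,2]<340)
Q=P[m];x=Q@U
for k in range(6):
    f=np.polyfit(x,Q[:,2],1);e=Q[:,2]-np.polyval(f,x);g=abs(e)<max(3,2*np.std(e));Q=Q[g];x=x[g]
print(len(Q),f,"lid angle",-np.arctan(f[0]),"hinge u (z=140+5cos)",(140+5/np.cos(np.arctan(f[0]))-f[1])/f[0])
```

```text
t 8.20 grasp u 519.6 v 190.1 z 345.4 | tcp u 517.0 v 190.1 z 334.7 tilt(back+) 13.72 deg| F u -4.6 v -1.4 z -3.6 w 0.126
lid if held 0.7442467724464732 r 256.96655430316827 rod if held 1.1750987256258068 271.38171718023125
11082 [ -0.90703746 758.26754194] lid angle 0.7366896261223186 hinge u (z=140+5cos) 674.1917111122872
```

View pics/a3.png

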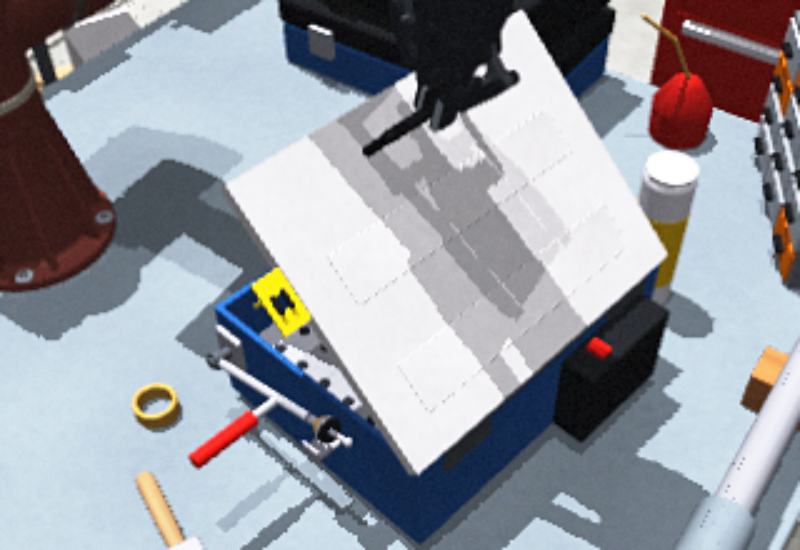

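{"fn": "step_arm", "kwargs": {
  "motion": [
    [[0.22, -0.25, 0], [0, 0, 0.8], 1],
    [[0.22, -0.25, 0], [0, 0, 0.8], 1],
    [[0, 0, 0], [0, 0, 0], 1],
    [[0, 0, 0], [0, 0, 0], 1],
    [[0, 0, 0], [0, 0, 0], 0.8],
    [[0, 0, 0], [0, 0, 0], 0.6],
    [[0, 0, 0], [0, 0, 0], 0.5],
    [[0, 0, 0], [0, 0, 0], 0.5]
  ]
}}

```text
t: 9.25
position: [547.4, 110.6, 340.6]
tcp_rot: [-0.693, 0.142, 0.038, 0.706]
force: [-1.1, -0.4, -0.7]
gripper_width: 0.501
```

{"fn": "step_arm", "kwargs": {
  "motion": [
    [[0, -2, 0], [0, 0, 0], 0.5],
    [[0, -2, 0], [0, 0, 0], 0.5],
    [[0, -3, 0], [0, 0, 0], 0.5],
    [[0, 0, -4], [0, 0, 0], 0.5],
    [[0, 0, -5], [0, 0, 0], 0.5],
    [[0, 0, -5], [0, 0, 0], 0.5],
    [[0, 0, -5], [0, 0, 0], 0.5],
    [[0, 0, -5], [0, 0, 0], 0.5]
  ]
}}

```text
t: 10.25
position: [529.0, -131.0, 408.1]
tcp_rot: [-0.693, 0.142, 0.039, 0.706]
force: [0.4, -0.3, -0.5]
gripper_width: 0.501
```

```bash
cat >> h.py <<'E'
def lidang(d):
    ys,xs=np.nonzero(np.ones((400,640)));c,v=rays(d,np.c_[xs,ys]);P=(c+v*d["depth"].ravel()[:,None]).reshape(400,640,3)
    m=(d["depth"]>0)&(d["color"].min(2)>110)&(abs(P@V-190)<170)&(P@U<650)&(P@U>460)&(P[...,2]>150)&(P[...,2]<340)
    Q=P[m];x=Q@U
    for k in range(6):
        f=np.polyfit(x,Q[:,2],1);e=Q[:,2]-np.polyval(f,x);g=abs(e)<max(3,2*np.std(e));Q=Q[g];x=x[g]
    print(len(Q),"lid angle",-np.arctan(f[0]),"hinge u",(140+5/np.cos(np.arctan(f[0]))-f[1])/f[0])
    c=d["color"].astype(int);m=(c[...,0]>120)&(c[...,1]<50)&(d["depth"]>0)&(abs(P@V+80)<50)&(abs(P@U-480)<70)
    Q=P[m]
    if len(Q)>10: print("grip",len(Q),"u",np.percentile(Q@U,[5,50,95]),"v",np.percentile(Q@V,[3,50,97]),"z",np.percentile(Q[:,2],[5,50,95]))
E
python3 - <<'E'
from h import *
from cell import r
show(r.read_state())
d=r.snapshot("scene");lidang(d);d=r.snapshot("side");lidang(d)
E
```

```text
t 10.25 grasp u 545.4 v -51.2 z 418.7 | tcp u 542.6 v -51.2 z 408.1 tilt(back+) 14.75 deg| F u 0.4 v -0.2 z -0.5 w 0.501
lid if held 0.9563506768510304 r 306.9457241748248 rod if held 1.1879336541192818 348.95399423913096
11131 lid angle 0.7671492731912025 hinge u 674.1078812018438
grip 150 u [508.75245092 514.87323595 518.0898383 ] v [-113.34827392  -81.36992711  -48.71982039] z [118.77339948 123.45909565 126.58233365]
3823 lid angle 0.7684630416919997 hinge u 672.1974407581739
grip 62 u [503.15363336 508.22742151 514.47207507] v [-101.86197815  -70.97567047  -45.57128802] z [120.24831664 123.54096966 125.43610661]
```

{"fn": "step_arm", "kwargs": {
  "motion": [
    [[0, 0, -1.8], [0, 0, -7.4], 0.5],
    [[0, 0, -1.9], [0, 0, -7.4], 0.5],
    [[-1.05, 0, 0], [0, 0, 0], 0.5],
    [[-1.05, 0, 0], [0, 0, 0], 0.5],
    [[-1.0, 0, 0], [0, 0, 0], 0.5],
    [[0, 5.5, 0], [0, 0, 0], 0.5],
    [[0, 5.5, 0], [0, 0, 0], 0.5],
    [[0, 5.5, 0], [0, 0, 0], 0.5]
  ]
}}

```text
t: 11.35
position: [493.2, -160.8, 241.3]
tcp_rot: [-0.705, 0.052, -0.052, 0.705]
force: [0.1, 0.1, 1.2]
gripper_width: 0.498
```

Run:
```python
from h import *
from cell import r
show(r.read_state())
d=r.snapshot("scene");lidang(d)
```

```text
t 11.35 grasp u 511.5 v -86.0 z 252.3 | tcp u 511.5 v -86.0 z 241.3 tilt(back+) -0.00 deg| F u 0.1 v 0.1 z 1.2 w 0.498
lid if held 0.4227678751009207 r 197.49781595528898 rod if held 1.020356148307204 184.55074278979978
11434 lid angle 0.7671167704040085 hinge u 674.1172964939467
grip 160 u [508.05009417 514.3964574  517.97146106] v [-112.55287319  -77.95839244  -47.96604177] z [118.93065641 124.07446833 126.86016248]
```

{"fn": "step_arm", "kwargs": {
  "motion": [
    [[0, 4, 0], [0, 0, 0], 0.5],
    [[0, 4, 0], [0, 0, 0], 0.5],
    [[0, 3, 0], [0, 0, 0], 0.5],
    [[0, 2.4, 0], [0, 0, 0], 0.5],
    [[0, 0, 0], [0, 0, 0], 0.75],
    [[0, 0, 0], [0, 0, 0], 1],
    [[0, 0, 0], [0, 0, 0], 1],
    [[0, 0, 0], [0, 0, 0], 1]
  ],
  "force": 30
}}

```text
t: 12.4
position: [491.5, -160.7, 108.8]
tcp_rot: [-0.705, 0.054, -0.051, 0.706]
force: [-4.3, 0.5, -3.0]
gripper_width: 0.173
```

Run:
```python
from h import *
from cell import r
show(r.read_state())
```

```text
t 12.40 grasp u 509.9 v -86.2 z 119.8 | tcp u 509.9 v -86.1 z 108.8 tilt(back+) 0.23 deg| F u -4.3 v -0.2 z -3.0 w 0.173
lid if held -0.3042392830660635 r 165.30230190712302 rod if held 0.2559633269296443 98.12820244071379
```

{"fn": "step_arm", "kwargs": {
  "motion": [
    [[-0.07, -0.42, 0], [0, 0, -2.5], 1],
    [[-0.07, -0.42, 0], [0, 0, -2.5], 1],
    [[-0.07, -0.42, 0], [0, 0, -2.5], 1],
    [[-0.07, -0.42, 0], [0, 0, -2.5], 1],
    [[-0.07, -0.42, 0], [0, 0, -2.5], 1],
    [[-0.07, -0.42, 0], [0, 0, -2.5], 1],
    [[-0.07, -0.42, 0], [0, 0, -2.5], 1],
    [[-0.07, -0.42, 0], [0, 0, -2.5], 1]
  ]
}}

```text
t: 13.4
position: [481.5, -159.3, 140.7]
tcp_rot: [0.703, 0.071, 0.174, -0.686]
force: [-5.2, 2.9, -5.9]
gripper_width: 0.173
```

Run:
```python
from h import *
from cell import r
show(r.read_state())
d=r.snapshot("scene");lidang(d)
```

```text
t 13.40 grasp u 496.0 v -86.2 z 151.0 | tcp u 499.8 v -86.2 z 140.7 tilt(back+) -20.03 deg| F u -5.5 v 2.1 z -5.9 w 0.173
lid if held -0.12021010621465208 r 178.32978153813764 rod if held 0.6049414920420019 98.48882313978973
11436 lid angle 0.7665818237698692 hinge u 674.2771664498314
grip 109 u [494.56145572 501.53397633 505.22555224] v [-113.67455175  -69.60295209  -46.97376025] z [149.19948632 154.80832163 157.87415294]
```

{"fn": "step_arm", "kwargs": {
  "motion": [
    [[-0.07, -0.42, 0], [0, 0, -2.5], 1],
    [[-0.07, -0.42, 0], [0, 0, -2.5], 1],
    [[-0.07, -0.42, 0], [0, 0, -2.5], 1],
    [[-0.07, -0.42, 0], [0, 0, -2.5], 1],
    [[-0.07, -0.42, 0], [0, 0, -2.5], 1],
    [[-0.07, -0.42, 0], [0, 0, -2.5], 1],
    [[0, 0, 0], [0, 0, 0], 1],
    [[0, 0, 0], [0, 0, 0], 1]
  ]
}}

```text
t: 14.45
position: [467.1, -157.1, 161.4]
tcp_rot: [0.688, 0.162, 0.261, -0.657]
force: [-5.5, 4.2, -2.6]
gripper_width: 0.171
```

Run:
```python
from h import *
from cell import r
show(r.read_state())
```

```text
t 14.45 grasp u 478.9 v -86.2 z 170.5 | tcp u 485.2 v -86.2 z 161.4 tilt(back+) -34.93 deg| F u -6.0 v 3.3 z -2.6 w 0.171
lid if held -0.027052843829935475 r 197.4212689853377 rod if held 0.8678703331388826 98.9150245880675
```

{"fn": "step_arm", "kwargs": {
  "motion": [
    [[-0.014, -0.085, 0], [0, 0, -0.5], 1],
    [[-0.014, -0.085, 0], [0, 0, -0.5], 1],
    [[-0.014, -0.085, 0], [0, 0, -0.5], 1],
    [[-0.014, -0.085, 0], [0, 0, -0.5], 1],
    [[-0.014, -0.085, 0], [0, 0, -0.5], 1],
    [[-0.014, -0.085, 0], [0, 0, -0.5], 1],
    [[0, 0, 0], [0, 0, 0], 1],
    [[0, 0, 0], [0, 0, 0], 1]
  ]
}}

```text
t: 15.45
position: [463.8, -156.6, 164.9]
tcp_rot: [0.684, 0.18, 0.279, -0.65]
force: [-4.8, 4.5, -5.0]
gripper_width: 0.174
```

Run:
```python
from h import *
from cell import r
show(r.read_state())
d=r.snapshot("scene");lidang(d);np.savez("sc4.npz",**d)
cv2.imwrite("pics/a4.png",cv2.resize(d["color"][120:260,200:370,::-1],None,fx=4,fy=4,interpolation=cv2.INTER_CUBIC))
```

```text
t 15.45 grasp u 475.2 v -86.2 z 173.6 | tcp u 481.9 v -86.2 z 164.9 tilt(back+) -37.95 deg| F u -5.4 v 3.8 z -5.0 w 0.174
lid if held -0.014500198387213725 r 201.65779130713858 rod if held 0.9176017599325134 98.9992690033474
11383 lid angle 0.7671240138297574 hinge u 674.167569928611
grip 101 u [474.92901663 481.26583666 484.7214707 ] v [-113.70840635  -67.92697892  -48.04653943] z [172.29777394 176.96010655 180.42930894]
```

View pics/a4.png

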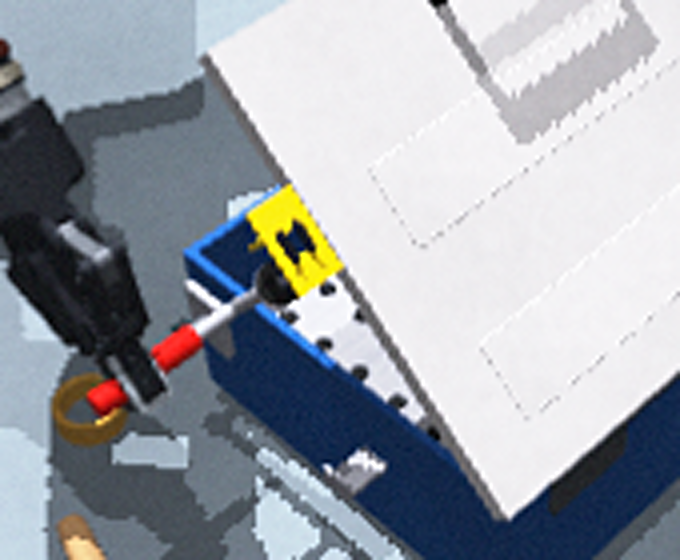

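{"fn": "step_arm", "kwargs": {
  "motion": [
    [[-0.014, -0.085, 0], [0, 0, -0.5], 1],
    [[-0.014, -0.085, 0], [0, 0, -0.5], 1],
    [[-0.014, -0.085, 0], [0, 0, -0.5], 1],
    [[-0.014, -0.085, 0], [0, 0, -0.5], 1],
    [[0, 0, 0], [0, 0, 0], 1],
    [[0, 0, 0], [0, 0, 0], 1],
    [[0, 0, 0], [0, 0, 0], 1],
    [[0, 0, 0], [0, 0, 0], 1]
  ]
}}

```text
t: 16.5
position: [461.4, -156.3, 167.3]
tcp_rot: [0.68, 0.192, 0.29, -0.645]
force: [-4.0, 5.4, -4.2]
gripper_width: 0.176
```

```bash
cat >> h.py <<'E'
def rodf(s,th=.95):
    show(s);f=np.array(s["force"]);t=np.array([-np.sin(th),np.cos(th)]);q=np.array([f@U,f[2]])
    print("F tangential %.1f radial %.1f"%(q@t,q@np.array([np.cos(th),np.sin(th)])),"torque about V",np.array(s["torque"])@V)
E
python3 - <<'E'
from h import *
from cell import r
rodf(r.read_state())
E
```

```text
t 16.50 grasp u 472.4 v -86.2 z 175.7 | tcp u 479.5 v -86.2 z 167.3 tilt(back+) -39.96 deg| F u -4.8 v 4.7 z -4.2 w 0.176
lid if held -0.006518246782427933 r 204.75631178131636 rod if held 0.9529134930768066 99.06293675736363
F tangential 1.5 radial -6.2 torque about V 1.504264728868294
```

{"fn": "step_arm", "kwargs": {
  "motion": [
    [[-0.014, -0.085, 0], [0, 0, -0.5], 1],
    [[-0.014, -0.085, 0], [0, 0, -0.5], 1],
    [[0, 0, 0], [0, 0, 0], 1],
    [[0, 0, 0], [0, 0, 0], 1],
    [[0, 0, 0], [0, 0, 0], 1],
    [[0, 0, 0], [0, 0, 0], 1],
    [[0, 0, 0], [0, 0, 0], 1],
    [[0, 0, 0], [0, 0, 0], 1]
  ]
}}

```text
t: 17.5
position: [460.1, -156.1, 168.5]
tcp_rot: [0.679, 0.198, 0.296, -0.642]
force: [-3.0, 6.0, -4.5]
gripper_width: 0.172
```

Run:
```python
from h import *
from cell import r
rodf(r.read_state())
d=r.snapshot("scene");lidang(d)
```

```text
t 17.50 grasp u 471.0 v -86.2 z 176.8 | tcp u 478.2 v -86.2 z 168.5 tilt(back+) -40.97 deg| F u -3.9 v 5.5 z -4.5 w 0.172
lid if held -0.002831043388869303 r 206.33041049851903 rod if held 0.9705442330399976 99.09258690923552
F tangential 0.5 radial -6.0 torque about V 1.5122835338170229
11442 lid angle 0.7667108479989152 hinge u 674.2469241635798
grip 103 u [470.39067064 477.47201332 480.72084687] v [-114.5002062   -67.85668729  -48.17028808] z [175.3550377  180.35523733 183.7672734 ]
```

{"fn": "step_arm", "kwargs": {
  "motion": [
    [[-0.014, -0.085, 0], [0, 0, -0.5], 1],
    [[0, 0, 0], [0, 0, 0], 1],
    [[-0.014, -0.085, 0], [0, 0, -0.5], 1],
    [[0, 0, 0], [0, 0, 0], 1],
    [[0, 0, 0], [0, 0, 0], 1],
    [[0, 0, 0], [0, 0, 0], 1],
    [[0, 0, 0], [0, 0, 0], 1],
    [[0, 0, 0], [0, 0, 0], 1]
  ]
}}

```text
t: 18.55
position: [458.9, -155.9, 169.6]
tcp_rot: [0.677, 0.204, 0.301, -0.64]
force: [-4.1, 5.7, -5.5]
gripper_width: 0.173
```

Run:
```python
from h import *
from cell import r
rodf(r.read_state())
d=r.snapshot("scene");lidang(d)
cv2.imwrite("pics/a5.png",cv2.resize(d["color"][150:230,230:310,::-1],None,fx=7,fy=7,interpolation=cv2.INTER_CUBIC))
```

```text
t 18.55 grasp u 469.5 v -86.2 z 177.8 | tcp u 476.9 v -86.2 z 169.6 tilt(back+) -41.97 deg| F u -4.9 v 5.0 z -5.5 w 0.173
lid if held 0.0006917767388865403 r 207.92684792240973 rod if held 0.9882522592566851 99.12461500760455
F tangential 0.8 radial -7.3 torque about V 1.4893493358899885
11437 lid angle 0.7669700237994305 hinge u 674.1557325021329
grip 96 u [469.61685826 475.91631604 479.34549031] v [-114.76275152  -67.37445101  -47.97034873] z [175.27032492 181.76440368 185.00788585]
```

View pics/a5.png

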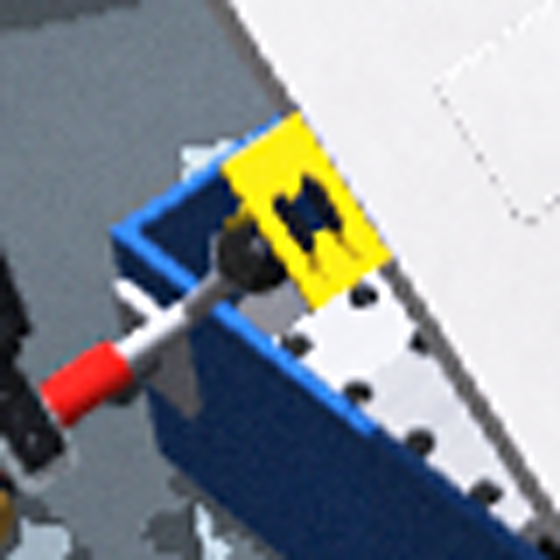

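{"fn": "step_arm", "kwargs": {
  "motion": [
    [[-0.014, -0.085, 0], [0, 0, -0.5], 1],
    [[0, 0, 0], [0, 0, 0], 1],
    [[0, 0, 0], [0, 0, 0], 1],
    [[0, 0, 0], [0, 0, 0], 1],
    [[-0.014, -0.085, 0], [0, 0, -0.5], 1],
    [[0, 0, 0], [0, 0, 0], 1],
    [[0, 0, 0], [0, 0, 0], 1],
    [[0, 0, 0], [0, 0, 0], 1]
  ]
}}

```text
t: 19.6
position: [457.6, -155.7, 170.7]
tcp_rot: [0.675, 0.21, 0.307, -0.637]
force: [-2.4, 5.3, -6.5]
gripper_width: 0.172
```

Run:
```python
from h import *
from cell import r
rodf(r.read_state())
d=r.snapshot("scene");lidang(d)
rodf(r.read_state())
```

```text
t 19.60 grasp u 468.1 v -86.2 z 178.7 | tcp u 475.6 v -86.2 z 170.7 tilt(back+) -42.97 deg| F u -3.2 v 4.8 z -6.5 w 0.172
lid if held 0.0038940983489798298 r 209.49879591143144 rod if held 1.005481512039352 99.14577811516224
F tangential -1.2 radial -7.1 torque about V 1.3940383762744917
11447 lid angle 0.7669514600559698 hinge u 674.1797266323941
grip 100 u [468.80370113 474.91173403 478.37479096] v [-114.16107532  -67.3825913   -47.81586775] z [178.02611129 182.22759233 186.29518446]
t 19.65 grasp u 468.1 v -86.2 z 178.8 | tcp u 475.6 v -86.2 z 170.7 tilt(back+) -42.98 deg| F u -3.2 v 5.5 z -6.0 w 0.174
lid if held 0.004042375010381877 r 209.49717643746007 rod if held 1.0055823331328797 99.1752335793711
F tangential -0.9 radial -6.7 torque about V 1.446563917564341
```

{"fn": "step_arm", "kwargs": {
  "motion": [
    [[-0.014, -0.085, 0], [0, 0, -0.5], 1],
    [[0, 0, 0], [0, 0, 0], 1],
    [[0, 0, 0], [0, 0, 0], 1],
    [[0, 0, 0], [0, 0, 0], 1],
    [[0, 0, 0], [0, 0, 0], 1],
    [[0, 0, 0], [0, 0, 0], 1],
    [[0, 0, 0], [0, 0, 0], 1],
    [[0, 0, 0], [0, 0, 0], 1]
  ]
}}

```text
t: 20.65
position: [457.2, -155.7, 171.1]
tcp_rot: [0.674, 0.212, 0.31, -0.636]
force: [8.6, 4.0, -14.3]
gripper_width: 0.176
```

Run:
```python
from h import *
from cell import r
rodf(r.read_state())
d=r.snapshot("side");lidang(d)
rodf(r.read_state())
cv2.imwrite("pics/s6.png",cv2.resize(d["color"][100:220,300:430,::-1],None,fx=5,fy=5,interpolation=cv2.INTER_CUBIC))
```

```text
t 20.65 grasp u 467.7 v -86.3 z 179.1 | tcp u 475.3 v -86.2 z 171.1 tilt(back+) -43.51 deg| F u 7.9 v 5.3 z -14.3 w 0.176
lid if held 0.005321115247957253 r 209.9852902378078 rod if held 1.011151132993153 99.24560442443688
F tangential -14.7 radial -7.1 torque about V 0.840931276881856
4013 lid angle 0.7682621739627445 hinge u 672.1775316763963
grip 34 u [463.7584688  467.75423245 473.54866491] v [-75.32094618 -57.28512372 -42.59068988] z [172.44692672 181.9195383  184.96917714]
t 20.70 grasp u 467.7 v -86.2 z 179.1 | tcp u 475.3 v -86.2 z 171.1 tilt(back+) -43.50 deg| F u 9.4 v 5.2 z -13.6 w 0.175
lid if held 0.005253894341281068 r 209.99057969273667 rod if held 1.0111490323795373 99.23053178503183
F tangential -15.6 radial -5.6 torque about V 0.8832806775808058
```

View pics/s6.png

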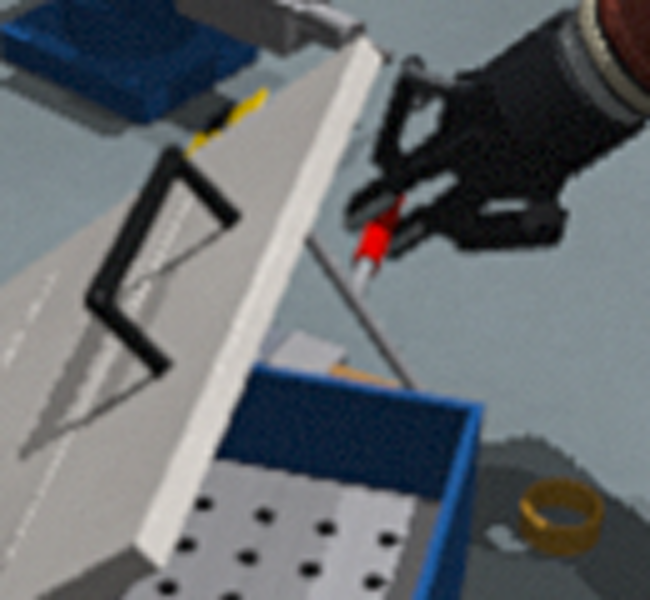

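{"fn": "step_arm", "kwargs": {
  "motion": [
    [[0.007, 0.042, 0], [0, 0, 0.25], 1],
    [[0, 0, 0], [0, 0, 0], 1],
    [[0, 0, 0], [0, 0, 0], 0.8],
    [[0, 0, 0], [0, 0, 0], 0.6],
    [[0, 0, 0], [0, 0, 0], 0.5],
    [[0, -2, 0], [0, 0, 0], 0.5],
    [[0, -3, 0], [0, 0, 0], 0.5],
    [[0, -3, 0], [0, 0, 0], 0.5]
  ]
}}

```text
t: 21.7
position: [403.5, -149.2, 232.4]
tcp_rot: [0.676, 0.212, 0.31, -0.634]
force: [0.2, 0.5, -0.7]
gripper_width: 0.501
```

Run:
```python
from h import *
from cell import r
rodf(r.read_state())
d=r.snapshot("scene");lidang(d)
```

```text
t 21.70 grasp u 413.6 v -87.8 z 240.4 | tcp u 421.2 v -87.8 z 232.4 tilt(back+) -43.46 deg| F u 0.1 v 0.5 z -0.7 w 0.501
lid if held 0.18595367582175348 r 279.0448858704873 rod if held 1.5802001926531741 145.38078009359884
F tangential -0.5 radial -0.5 torque about V 0.2425625891795521
11447 lid angle 0.766848607536405 hinge u 674.1325564802835
grip 153 u [469.17896678 474.90105756 477.88767625] v [-113.54077191  -78.54171261  -48.29928704] z [177.7802808  182.6193239  185.96336231]
```

{"fn": "step_arm", "kwargs": {
  "motion": [
    [[3.4, -3.6, 0], [0, 0, 0], 0.5],
    [[3.4, -3.6, 0], [0, 0, 0], 0.5],
    [[3.4, -3.6, 0], [0, 0, 0], 0.7],
    [[3.4, -3.6, 0], [0, 0, 0], 1],
    [[0, 0, 0], [0, 0, 10.5], 1],
    [[0, 0, 0], [0, 0, 10.5], 1],
    [[0, 0, 0], [0, 0, 10.5], 1],
    [[0, 0, 0], [0, 0, 10.5], 1]
  ]
}}

```text
t: 22.75
position: [419.5, -156.8, 427.6]
tcp_rot: [-0.705, 0.046, -0.057, 0.705]
force: [-0.2, -0.3, -0.3]
gripper_width: 0.004
```

{"fn": "step_arm", "kwargs": {
  "motion": [
    [[0, 0, 0], [0, 0, 10.5], 1],
    [[0, 0, 0], [0, 0, 10.5], 1],
    [[0, 0, 0], [0, 0, 10.5], 1],
    [[2.5, -0.6, 5], [0, 0, 0], 1],
    [[2.5, -0.6, 5], [0, 0, 0], 1],
    [[2.5, -0.6, 5], [0, 0, 0], 1],
    [[2.5, -0.6, 5], [0, 0, 0], 1],
    [[0, 0, 0], [0, 0, 0], 1]
  ]
}}

```text
t: 23.75
position: [546.1, 30.6, 393.5]
tcp_rot: [-0.665, 0.233, 0.139, 0.695]
force: [-0.1, -0.9, -0.3]
gripper_width: -0.0
```

Run:
```python
from h import *
from cell import r
show(r.read_state());print(r.read_state()["q"])
d=r.snapshot("scene");lidang(d)
```

```text
t 23.75 grasp u 541.2 v 111.2 z 403.0 | tcp u 535.6 v 111.2 z 393.5 tilt(back+) 30.58 deg| F u 0.0 v -0.9 z -0.3 w -0.000
lid if held 0.9209923645901366 r 294.61138419297845 rod if held 1.182008568037806 332.79530071486505
[-0.08916935  0.30463918  1.29816271  0.03520204  2.07139856  0.0579647 ]
10793 lid angle 0.7668585557638009 hinge u 674.1452964322522
grip 129 u [470.25774627 475.8471201  478.43285176] v [-114.08875647  -77.22684843  -48.49244186] z [177.2515433  181.96518745 185.26384126]
```

{"fn": "step_arm", "kwargs": {
  "motion": [
    [[0.49, 0.06, 2.6], [0, 0, 0], 1],
    [[0.49, 0.06, 2.6], [0, 0, 0], 1],
    [[0.49, 0.06, 2.6], [0, 0, 0], 1],
    [[0, 0.8, 0], [0, 0, 0], 1],
    [[0, 0.8, 0], [0, 0, 0], 1],
    [[0, 0.6, 0], [0, 0, 0], 1],
    [[0, 0, 0], [0, 0, 0], 1],
    [[0, 0, 0], [0, 0, 0], 1]
  ]
}}

```text
t: 24.8
position: [555.4, 104.4, 368.3]
tcp_rot: [-0.665, 0.236, 0.137, 0.695]
force: [0.2, -0.2, -0.5]
gripper_width: 0.001
```

```bash
cat >> h.py <<'E'
def lidf(s,phi=None):
    p=np.array(s["position"]);R=Ro.from_quat(s["tcp_rot"]).as_matrix();f=np.array(s["force"])
    b=p+14*R[:,1];hu=673;du=hu-b@U;dz=b[2]-140;psi=np.arctan2(dz,du)
    fu,fz=f@U,f[2]
    print("t %.2f bar? u %.1f v %.1f z %.1f phi %.4f r %.1f | F tang(up+) %.1f radial %.1f V %.1f | tilt %.1f"%(s["t"],b@U,b@V,b[2],psi-.182,np.hypot(du,dz),fu*np.sin(psi)+fz*np.cos(psi),-fu*np.cos(psi)+fz*np.sin(psi),f@V,np.degrees(np.arctan2(-R[:,1]@U,-R[2,1]))))
E
python3 - <<'E'
from h import *
from cell import r
lidf(r.read_state())
d=r.snapshot("side");cv2.imwrite("pics/s7.png",cv2.resize(d["color"][90:230,270:430,::-1],None,fx=5,fy=4,interpolation=cv2.INTER_CUBIC))
E
```

```text
t 24.80 bar? u 526.7 v 185.5 z 356.2 phi 0.7941 r 261.1 | F tang(up+) -0.1 radial -0.6 V -0.2 | tilt 30.6
```

View pics/s7.png

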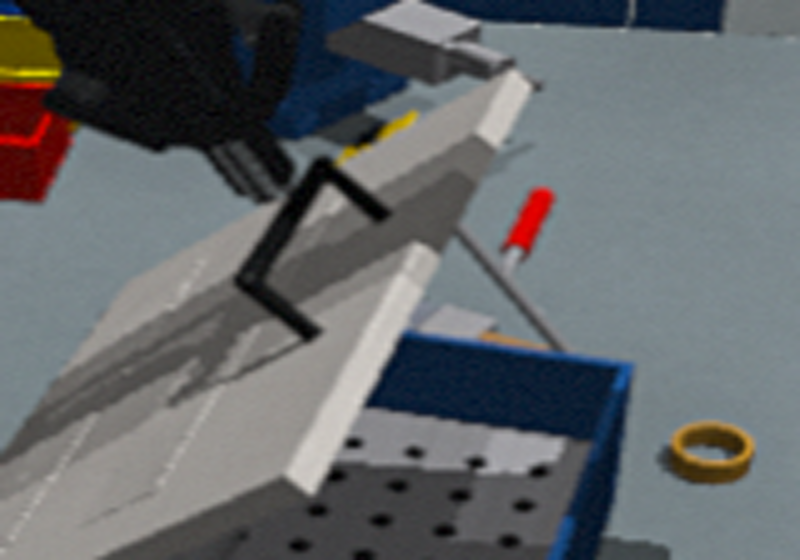

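{"fn": "step_arm", "kwargs": {
  "motion": [
    [[-0.05, 0.3, 0], [0, 0, 0], 1],
    [[-0.1, 0.3, 0], [0, 0, 0], 1],
    [[-0.1, 0.28, 0], [0, 0, 0], 1],
    [[-0.12, 0.28, 0], [0, 0, 0], 1],
    [[-0.12, 0.28, 0], [0, 0, 0], 1],
    [[-0.11, 0.28, 0], [0, 0, 0], 1],
    [[0, 0, 0], [0, 0, 0], 1],
    [[0, 0, 0], [0, 0, 0], 1]
  ]
}}

```text
t: 25.85
position: [541.4, 106.8, 356.0]
tcp_rot: [-0.665, 0.236, 0.137, 0.695]
force: [-0.6, -0.6, -0.4]
gripper_width: 0.003
```

Run:
```python
from h import *
from cell import r
lidf(r.read_state())
d=r.snapshot("scene");lidang(d)
lidf(r.read_state())
```

```text
t 25.85 bar? u 512.5 v 185.9 z 344.0 phi 0.7222 r 259.6 | F tang(up+) -0.6 radial -0.0 V -0.7 | tilt 30.7
10921 lid angle 0.7265796779843188 hinge u 674.2549555325082
grip 137 u [470.11868971 475.56305909 478.47757217] v [-114.1930561   -77.52576855  -48.70519747] z [177.50950496 181.79466393 185.24812017]
t 25.90 bar? u 512.6 v 185.9 z 343.9 phi 0.7222 r 259.5 | F tang(up+) -0.3 radial 0.1 V -0.3 | tilt 30.7
```

{"fn": "step_arm", "kwargs": {
  "motion": [
    [[-0.07, 0.19, 0], [0, 0, 0], 1],
    [[-0.07, 0.19, 0], [0, 0, 0], 1],
    [[-0.07, 0.19, 0], [0, 0, 0], 1],
    [[-0.07, 0.19, 0], [0, 0, 0], 1],
    [[-0.07, 0.19, 0], [0, 0, 0], 1],
    [[-0.06, 0.19, 0], [0, 0, 0], 1],
    [[0, 0, 0], [0, 0, 0], 1],
    [[0, 0, 0], [0, 0, 0], 1]
  ]
}}

```text
t: 26.9
position: [532.2, 108.3, 348.3]
tcp_rot: [-0.665, 0.236, 0.137, 0.695]
force: [0.4, -0.1, -0.7]
gripper_width: 0.003
```

Run:
```python
from h import *
from cell import r
lidf(r.read_state())
d=r.snapshot("scene");lidang(d)
```

```text
t 26.90 bar? u 503.2 v 185.9 z 336.3 phi 0.6754 r 259.5 | F tang(up+) -0.1 radial -0.8 V -0.1 | tilt 30.7
10707 lid angle 0.679335137928003 hinge u 674.1837524830306
grip 140 u [469.71678768 475.47867305 478.31254508] v [-113.70931939  -77.04160918  -49.01352377] z [178.0686309  181.85955573 185.68316417]
```

{"fn": "step_arm", "kwargs": {
  "motion": [
    [[-0.03, 0.1, 0], [0, 0, 0], 1],
    [[-0.03, 0.1, 0], [0, 0, 0], 1],
    [[-0.03, 0.1, 0], [0, 0, 0], 1],
    [[-0.03, 0.1, 0], [0, 0, 0], 1],
    [[-0.03, 0.1, 0], [0, 0, 0], 1],
    [[-0.03, 0.1, 0], [0, 0, 0], 1],
    [[0, 0, 0], [0, 0, 0], 1],
    [[0, 0, 0], [0, 0, 0], 1]
  ]
}}

```text
t: 27.95
position: [528.3, 108.8, 344.9]
tcp_rot: [-0.666, 0.235, 0.136, 0.695]
force: [3.9, -0.6, 4.5]
gripper_width: 0.003
```

Run:
```python
from h import *
from cell import r
lidf(r.read_state())
d=r.snapshot("scene");lidang(d)
```

```text
t 27.95 bar? u 499.3 v 185.9 z 332.9 phi 0.6556 r 259.6 | F tang(up+) 5.9 radial 0.7 V -0.1 | tilt 30.6
10646 lid angle 0.6596759548423511 hinge u 674.28710359433
grip 143 u [469.91464301 475.40050547 478.37737527] v [-114.10824464  -79.01407602  -49.21548849] z [177.0485336  181.94589784 185.84186782]
```

{"fn": "step_arm", "kwargs": {
  "motion": [
    [[-0.03, 0.1, 0], [0, 0, 0], 1],
    [[-0.03, 0.1, 0], [0, 0, 0], 1],
    [[-0.03, 0.1, 0], [0, 0, 0], 1],
    [[-0.03, 0.1, 0], [0, 0, 0], 1],
    [[0, 0, 0], [0, 0, 0], 1],
    [[0, 0, 0], [0, 0, 0], 1],
    [[0, 0, 0], [0, 0, 0], 1],
    [[0, 0, 0], [0, 0, 0], 1]
  ]
}}

```text
t: 29.0
position: [524.7, 109.3, 341.2]
tcp_rot: [-0.665, 0.236, 0.137, 0.695]
force: [0.2, 0.2, 0.5]
gripper_width: 0.002
```

Run:
```python
from h import *
from cell import r
lidf(r.read_state())
d=r.snapshot("scene");lidang(d)
```

```text
t 29.00 bar? u 495.6 v 185.9 z 329.1 phi 0.6354 r 259.3 | F tang(up+) 0.5 radial 0.2 V 0.2 | tilt 30.7
10577 lid angle 0.6352055683253284 hinge u 674.2590076967327
grip 142 u [469.52081444 475.48472036 478.10800079] v [-113.37507772  -78.53016314  -48.88472191] z [177.81059285 182.21936037 185.51622918]
```

{"fn": "step_arm", "kwargs": {
  "motion": [
    [[-0.015, 0.05, 0], [0, 0, 0], 1],
    [[-0.015, 0.05, 0], [0, 0, 0], 1],
    [[-0.015, 0.05, 0], [0, 0, 0], 1],
    [[-0.015, 0.05, 0], [0, 0, 0], 1],
    [[-0.015, 0.05, 0], [0, 0, 0], 1],
    [[-0.015, 0.05, 0], [0, 0, 0], 1],
    [[0, 0, 0], [0, 0, 0], 1],
    [[0, 0, 0], [0, 0, 0], 1]
  ]
}}

```text
t: 30.05
position: [522.4, 109.7, 339.2]
tcp_rot: [-0.665, 0.236, 0.137, 0.695]
force: [0.5, 0.2, 0.7]
gripper_width: -0.004
```

Run:
```python
from h import *
from cell import r
lidf(r.read_state())
d=r.snapshot("scene");lidang(d)
```

```text
t 30.05 bar? u 493.2 v 185.9 z 327.2 phi 0.6236 r 259.6 | F tang(up+) 0.8 radial 0.1 V 0.3 | tilt 30.7
10524 lid angle 0.6263978704417416 hinge u 674.3353615000096
grip 138 u [469.83927899 475.13736459 478.43672067] v [-113.60176202  -78.52952418  -48.70128762] z [178.26176647 182.58398627 185.50535452]
```

{"fn": "step_arm", "kwargs": {
  "motion": [
    [[-0.013, 0.05, 0], [0, 0, 0], 1],
    [[-0.013, 0.05, 0], [0, 0, 0], 1],
    [[-0.013, 0.05, 0], [0, 0, 0], 1],
    [[0, 0, 0], [0, 0, 0], 1],
    [[0, 0, 0], [0, 0, 0], 1],
    [[0, 0, 0], [0, 0, 0], 1],
    [[0, 0, 0], [0, 0, 0], 1],
    [[0, 0, 0], [0, 0, 0], 1]
  ]
}}

```text
t: 31.1
position: [521.4, 109.9, 338.2]
tcp_rot: [-0.665, 0.236, 0.137, 0.695]
force: [0.4, -0.5, 0.2]
gripper_width: -0.002
```

Run:
```python
from h import *
from cell import r
lidf(r.read_state())
d=r.snapshot("scene");lidang(d)
```

```text
t 31.10 bar? u 492.3 v 185.9 z 326.2 phi 0.6182 r 259.5 | F tang(up+) 0.4 radial -0.2 V -0.4 | tilt 30.7
10455 lid angle 0.6209019516345622 hinge u 674.2957958125825
grip 138 u [469.72954807 475.62897725 478.42524559] v [-113.39408279  -77.29348854  -48.73568702] z [177.52475505 182.52645757 185.41109834]
```

{"fn": "step_arm", "kwargs": {
  "motion": [
    [[-0.013, 0.05, 0], [0, 0, 0], 1],
    [[-0.013, 0.05, 0], [0, 0, 0], 1],
    [[-0.013, 0.05, 0], [0, 0, 0], 1],
    [[-0.013, 0.05, 0], [0, 0, 0], 1],
    [[0, 0, 0], [0, 0, 0], 1],
    [[0, 0, 0], [0, 0, 0], 1],
    [[0, 0, 0], [0, 0, 0], 1],
    [[0, 0, 0], [0, 0, 0], 1]
  ]
}}

```text
t: 32.15
position: [519.9, 110.0, 336.8]
tcp_rot: [-0.665, 0.236, 0.137, 0.695]
force: [-0.1, 0.4, -1.0]
gripper_width: -0.002
```

Run:
```python
from h import *
from cell import r
lidf(r.read_state())
d=r.snapshot("scene");lidang(d)
```

```text
t 32.15 bar? u 490.8 v 185.9 z 324.8 phi 0.6103 r 259.5 | F tang(up+) -0.7 radial -0.6 V 0.3 | tilt 30.7
10438 lid angle 0.6131234075732105 hinge u 674.276127204376
grip 136 u [469.91146837 475.42535397 478.4603472 ] v [-113.85163606  -76.81286385  -48.16029482] z [177.33694796 182.37440674 185.47207912]
```

{"fn": "step_arm", "kwargs": {
  "motion": [
    [[-0.013, 0.05, 0], [0, 0, 0], 1],
    [[-0.013, 0.05, 0], [0, 0, 0], 1],
    [[-0.013, 0.05, 0], [0, 0, 0], 1],
    [[-0.013, 0.05, 0], [0, 0, 0], 1],
    [[0, 0, 0], [0, 0, 0], 1],
    [[0, 0, 0], [0, 0, 0], 1],
    [[0, 0, 0], [0, 0, 0], 1],
    [[0, 0, 0], [0, 0, 0], 1]
  ]
}}

```text
t: 33.2
position: [518.5, 110.3, 335.3]
tcp_rot: [-0.665, 0.236, 0.137, 0.695]
force: [0.5, 0.0, -0.9]
gripper_width: -0.001
```

Run:
```python
from h import *
from cell import r
lidf(r.read_state())
d=r.snapshot("scene");lidang(d)
```

```text
t 33.20 bar? u 489.3 v 185.9 z 323.3 phi 0.6022 r 259.5 | F tang(up+) -0.3 radial -1.0 V 0.1 | tilt 30.7
10423 lid angle 0.6045472125718303 hinge u 674.3959530898253
grip 142 u [469.67300135 475.45343885 478.35033564] v [-113.83916073  -78.76792114  -48.78268809] z [178.29737823 182.66814243 185.86314674]
```

{"fn": "step_arm", "kwargs": {
  "motion": [
    [[-0.012, 0.05, 0], [0, 0, 0], 1],
    [[-0.012, 0.05, 0], [0, 0, 0], 1],
    [[-0.012, 0.05, 0], [0, 0, 0], 1],
    [[-0.012, 0.05, 0], [0, 0, 0], 1],
    [[0, 0, 0], [0, 0, 0], 1],
    [[0, 0, 0], [0, 0, 0], 1],
    [[0, 0, 0], [0, 0, 0], 1],
    [[0, 0, 0], [0, 0, 0], 1]
  ]
}}

```text
t: 34.25
position: [517.1, 110.5, 333.9]
tcp_rot: [-0.665, 0.236, 0.137, 0.695]
force: [-0.2, 0.3, -0.0]
gripper_width: 0.0
```

Run:
```python
from h import *
from cell import r
lidf(r.read_state())
d=r.snapshot("scene");lidang(d)
```

```text
t 34.25 bar? u 487.9 v 185.9 z 321.8 phi 0.5944 r 259.5 | F tang(up+) -0.2 radial 0.2 V 0.3 | tilt 30.7
10376 lid angle 0.5966551636815918 hinge u 674.3725719231498
grip 134 u [469.58542931 475.3936846  478.26070966] v [-113.36877789  -76.45043577  -48.80055749] z [178.21971807 182.02299509 184.96414707]
```

{"fn": "step_arm", "kwargs": {
  "motion": [
    [[-0.012, 0.05, 0], [0, 0, 0], 1],
    [[-0.012, 0.05, 0], [0, 0, 0], 1],
    [[-0.012, 0.05, 0], [0, 0, 0], 1],
    [[-0.012, 0.05, 0], [0, 0, 0], 1],
    [[0, 0, 0], [0, 0, 0], 1],
    [[0, 0, 0], [0, 0, 0], 1],
    [[0, 0, 0], [0, 0, 0], 1],
    [[0, 0, 0], [0, 0, 0], 1]
  ]
}}

```text
t: 35.3
position: [515.7, 110.7, 332.3]
tcp_rot: [-0.665, 0.236, 0.137, 0.695]
force: [-0.0, 0.8, 1.1]
gripper_width: 0.005
```

Run:
```python
from h import *
from cell import r
lidf(r.read_state())
d=r.snapshot("scene");lidang(d)
```

```text
t 35.30 bar? u 486.4 v 185.9 z 320.3 phi 0.5863 r 259.4 | F tang(up+) 0.7 radial 0.9 V 0.8 | tilt 30.7
10382 lid angle 0.588349669302473 hinge u 674.4167218823372
grip 139 u [469.8069884  474.90969753 478.07879539] v [-112.84667194  -77.98470653  -48.85461968] z [177.23334032 182.18570503 185.60829897]
```

{"fn": "step_arm", "kwargs": {
  "motion": [
    [[-0.011, 0.05, 0], [0, 0, 0], 1],
    [[-0.011, 0.05, 0], [0, 0, 0], 1],
    [[-0.011, 0.05, 0], [0, 0, 0], 1],
    [[-0.011, 0.05, 0], [0, 0, 0], 1],
    [[0, 0, 0], [0, 0, 0], 1],
    [[0, 0, 0], [0, 0, 0], 1],
    [[0, 0, 0], [0, 0, 0], 1],
    [[0, 0, 0], [0, 0, 0], 1]
  ]
}}

```text
t: 36.35
position: [514.3, 110.9, 330.9]
tcp_rot: [-0.665, 0.236, 0.137, 0.695]
force: [0.9, 0.8, 0.9]
gripper_width: 0.001
```

Run:
```python
from h import *
from cell import r
lidf(r.read_state())
d=r.snapshot("scene");lidang(d)
```

```text
t 36.35 bar? u 485.0 v 185.9 z 318.9 phi 0.5786 r 259.5 | F tang(up+) 1.2 radial 0.0 V 0.9 | tilt 30.7
10402 lid angle 0.5808455724908339 hinge u 674.2795581397778
grip 145 u [469.9660115  474.97356587 478.35722113] v [-113.55709211  -79.81167725  -48.91607176] z [178.00927461 182.70630115 185.78612418]
```

{"fn": "step_arm", "kwargs": {
  "motion": [
    [[-0.011, 0.05, 0], [0, 0, 0], 1],
    [[-0.011, 0.05, 0], [0, 0, 0], 1],
    [[-0.011, 0.05, 0], [0, 0, 0], 1],
    [[0, 0, 0], [0, 0, 0], 1],
    [[0, 0, 0], [0, 0, 0], 1],
    [[0, 0, 0], [0, 0, 0], 1],
    [[0, 0, 0], [0, 0, 0], 1],
    [[0, 0, 0], [0, 0, 0], 1]
  ]
}}

```text
t: 37.4
position: [513.2, 111.1, 329.8]
tcp_rot: [-0.665, 0.236, 0.137, 0.695]
force: [-0.2, -0.6, 0.7]
gripper_width: -0.004
```

Run:
```python
from h import *
from cell import r
lidf(r.read_state())
d=r.snapshot("scene");lidang(d)
```

```text
t 37.40 bar? u 484.0 v 185.9 z 317.7 phi 0.5726 r 259.5 | F tang(up+) 0.5 radial 0.6 V -0.6 | tilt 30.7
10323 lid angle 0.5740940388531752 hinge u 674.5200537368299
grip 137 u [469.89272398 475.36458242 477.66726731] v [-113.0110415   -78.34937717  -48.6144601 ] z [177.1910962  182.4225943  185.39909592]
```

{"fn": "step_arm", "kwargs": {
  "motion": [
    [[-0.01, 0.05, 0], [0, 0, 0], 1],
    [[-0.01, 0.05, 0], [0, 0, 0], 1],
    [[-0.01, 0.05, 0], [0, 0, 0], 1],
    [[0, 0, 0], [0, 0, 0], 1],
    [[0, 0, 0], [0, 0, 0], 1],
    [[0, 0, 0], [0, 0, 0], 1],
    [[0, 0, 0], [0, 0, 0], 1],
    [[0, 0, 0], [0, 0, 0], 1]
  ]
}}

```text
t: 38.45
position: [512.2, 111.2, 328.6]
tcp_rot: [-0.665, 0.236, 0.137, 0.695]
force: [-0.2, -0.9, 1.1]
gripper_width: -0.002
```

Run:
```python
from h import *
from cell import r
lidf(r.read_state())
d=r.snapshot("scene");lidang(d)
cv2.imwrite("pics/a8.png",cv2.resize(d["color"][150:230,230:310,::-1],None,fx=7,fy=7,interpolation=cv2.INTER_CUBIC))
```

```text
t 38.45 bar? u 483.0 v 185.9 z 316.6 phi 0.5667 r 259.4 | F tang(up+) 0.7 radial 0.8 V -0.9 | tilt 30.7
10354 lid angle 0.568518988218824 hinge u 674.3925301487551
grip 143 u [469.90065625 475.03332338 477.92382418] v [-114.01064068  -78.80497799  -48.55898675] z [177.99069258 182.31219814 185.54018109]
```

View pics/a8.png

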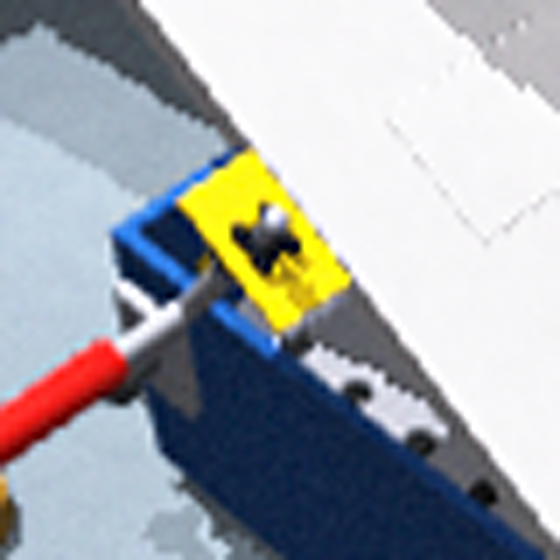

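{"fn": "step_arm", "kwargs": {
  "motion": [
    [[-0.01, 0.05, 0], [0, 0, 0], 1],
    [[-0.01, 0.05, 0], [0, 0, 0], 1],
    [[-0.01, 0.05, 0], [0, 0, 0], 1],
    [[0, 0, 0], [0, 0, 0], 1],
    [[0, 0, 0], [0, 0, 0], 1],
    [[0, 0, 0], [0, 0, 0], 1],
    [[0, 0, 0], [0, 0, 0], 1],
    [[0, 0, 0], [0, 0, 0], 1]
  ]
}}

```text
t: 39.5
position: [511.3, 111.4, 327.5]
tcp_rot: [-0.665, 0.236, 0.137, 0.695]
force: [-0.2, -0.3, 0.6]
gripper_width: -0.001
```

Run:
```python
from h import *
from cell import r
lidf(r.read_state())
d=r.snapshot("scene");lidang(d);lidf(r.read_state())
```

```text
t 39.50 bar? u 482.0 v 185.9 z 315.4 phi 0.5608 r 259.4 | F tang(up+) 0.3 radial 0.5 V -0.3 | tilt 30.7
10316 lid angle 0.562233075011494 hinge u 674.5359117801177
grip 141 u [469.62029695 475.22591416 478.42416574] v [-113.65039266  -77.70867155  -48.72834012] z [178.42584872 182.2483192  185.60621289]
t 39.55 bar? u 481.9 v 185.9 z 315.4 phi 0.5608 r 259.4 | F tang(up+) 1.0 radial 0.1 V -0.7 | tilt 30.7
```

{"fn": "step_arm", "kwargs": {
  "motion": [
    [[-0.01, 0.05, 0], [0, 0, 0], 1],
    [[-0.01, 0.05, 0], [0, 0, 0], 1],
    [[0, 0, 0], [0, 0, 0], 1],
    [[0, 0, 0], [0, 0, 0], 1],
    [[0, 0, 0], [0, 0, 0], 1],
    [[0, 0, 0], [0, 0, 0], 1],
    [[0, 0, 0], [0, 0, 0], 1],
    [[0, 0, 0], [0, 0, 0], 1]
  ]
}}

```text
t: 40.55
position: [510.6, 111.5, 326.8]
tcp_rot: [-0.665, 0.236, 0.137, 0.695]
force: [0.7, -0.3, -0.3]
gripper_width: -0.001
```

Run:
```python
from h import *
from cell import r
lidf(r.read_state())
d=r.snapshot("scene");lidang(d);lidf(r.read_state())
```

```text
t 40.55 bar? u 481.3 v 185.9 z 314.7 phi 0.5571 r 259.4 | F tang(up+) 0.3 radial -0.8 V -0.2 | tilt 30.7
10317 lid angle 0.5587213023611348 hinge u 674.432073304835
grip 140 u [469.2549806  475.26316213 478.23840584] v [-113.59602197  -78.54055254  -48.30892951] z [177.90034524 182.22561864 185.04732612]
t 40.60 bar? u 481.3 v 185.9 z 314.7 phi 0.5571 r 259.4 | F tang(up+) 0.3 radial 0.5 V -0.2 | tilt 30.7
```

{"fn": "step_arm", "kwargs": {
  "motion": [
    [[-0.01, 0.05, 0], [0, 0, 0], 1],
    [[-0.01, 0.05, 0], [0, 0, 0], 1],
    [[0, 0, 0], [0, 0, 0], 1],
    [[0, 0, 0], [0, 0, 0], 1],
    [[0, 0, 0], [0, 0, 0], 1],
    [[0, 0, 0], [0, 0, 0], 1],
    [[0, 0, 0], [0, 0, 0], 1],
    [[0, 0, 0], [0, 0, 0], 1]
  ]
}}

```text
t: 41.6
position: [510.0, 111.6, 326.2]
tcp_rot: [-0.665, 0.235, 0.137, 0.695]
force: [0.7, 0.1, 3.0]
gripper_width: 0.002
```

Run:
```python
from h import *
from cell import r
lidf(r.read_state())
d=r.snapshot("scene");lidang(d);lidf(r.read_state())
```

```text
t 41.60 bar? u 480.7 v 185.9 z 314.1 phi 0.5538 r 259.4 | F tang(up+) 2.7 radial 1.5 V 0.2 | tilt 30.6
10286 lid angle 0.5554604128274746 hinge u 674.4741040014741
grip 142 u [469.85801643 475.09365556 478.19736093] v [-113.89381851  -79.0973212   -49.01918315] z [177.8365158  182.37490682 185.36948627]
t 41.65 bar? u 480.7 v 185.9 z 314.1 phi 0.5539 r 259.4 | F tang(up+) 3.0 radial -0.1 V -0.4 | tilt 30.6
```

{"fn": "step_arm", "kwargs": {
  "motion": [
    [[-0.01, 0.05, 0], [0, 0, 0], 1],
    [[0, 0, 0], [0, 0, 0], 1],
    [[-0.01, 0.03, 0], [0, 0, 0], 1],
    [[0, 0, 0], [0, 0, 0], 1],
    [[0, 0, 0], [0, 0, 0], 1],
    [[0, 0, 0], [0, 0, 0], 1],
    [[0, 0, 0], [0, 0, 0], 1],
    [[0, 0, 0], [0, 0, 0], 1]
  ]
}}

```text
t: 42.65
position: [509.8, 111.6, 326.0]
tcp_rot: [-0.666, 0.235, 0.137, 0.695]
force: [3.7, -1.2, 5.4]
gripper_width: -0.002
```

Run:
```python
from h import *
from cell import r
lidf(r.read_state())
d=r.snapshot("scene");lidang(d);lidf(r.read_state())
```

```text
t 42.65 bar? u 480.5 v 185.9 z 313.9 phi 0.5528 r 259.4 | F tang(up+) 6.6 radial 0.8 V -0.6 | tilt 30.6
10257 lid angle 0.5549618503076866 hinge u 674.4488450096482
grip 141 u [469.58091038 475.44410273 477.9659057 ] v [-113.92143388  -78.51066268  -48.01381953] z [177.85708656 182.44275403 186.048867  ]
t 42.70 bar? u 480.5 v 185.9 z 313.9 phi 0.5528 r 259.4 | F tang(up+) 5.4 radial 1.3 V 0.0 | tilt 30.6
```

{"fn": "step_arm", "kwargs": {
  "motion": [
    [[-0.01, 0.05, 0], [0, 0, 0], 1],
    [[0, 0, 0], [0, 0, 0], 1],
    [[-0.01, 0.05, 0], [0, 0, 0], 1],
    [[0, 0, 0], [0, 0, 0], 1],
    [[0, 0, 0], [0, 0, 0], 1],
    [[0, 0, 0], [0, 0, 0], 1],
    [[0, 0, 0], [0, 0, 0], 1],
    [[0, 0, 0], [0, 0, 0], 1]
  ]
}}

```text
t: 43.7
position: [509.7, 111.6, 325.8]
tcp_rot: [-0.666, 0.234, 0.136, 0.695]
force: [3.6, -0.9, 7.4]
gripper_width: -0.001
```

Run:
```python
from h import *
from cell import r
lidf(r.read_state())
d=r.snapshot("scene");lidang(d);lidf(r.read_state())
```

```text
t 43.70 bar? u 480.4 v 185.9 z 313.8 phi 0.5521 r 259.4 | F tang(up+) 8.0 radial 2.2 V -0.3 | tilt 30.5
10248 lid angle 0.5543815729146082 hinge u 674.4750216053582
grip 141 u [469.85872079 475.32302355 478.23734601] v [-113.39235436  -80.11848975  -48.89462018] z [177.71348168 182.82457699 185.51584481]
t 43.75 bar? u 480.4 v 185.9 z 313.8 phi 0.5521 r 259.4 | F tang(up+) 8.1 radial 1.1 V -0.3 | tilt 30.5
```

{"fn": "step_arm", "kwargs": {
  "motion": [
    [[-0.01, 0.05, 0], [0, 0, 0], 1],
    [[-0.01, 0.04, 0], [0, 0, 0], 1],
    [[0, 0, 0], [0, 0, 0], 1],
    [[0, 0, 0], [0, 0, 0], 1],
    [[0, 0, 0], [0, 0, 0], 1],
    [[0, 0, 0], [0, 0, 0], 1],
    [[0, 0, 0], [0, 0, 0], 1],
    [[0, 0, 0], [0, 0, 0], 1]
  ]
}}

```text
t: 44.75
position: [509.6, 111.6, 325.7]
tcp_rot: [-0.666, 0.234, 0.135, 0.695]
force: [4.3, -1.0, 7.9]
gripper_width: -0.002
```

Run:
```python
from h import *
from cell import r
lidf(r.read_state())
```

```text
t 44.75 bar? u 480.3 v 185.9 z 313.7 phi 0.5516 r 259.4 | F tang(up+) 8.8 radial 2.0 V -0.4 | tilt 30.4
```

{"fn": "step_arm", "kwargs": {
  "motion": [
    [[0.02, -0.1, 0], [0, 0, 0], 1],
    [[0.04, -0.2, 0], [0, 0, 0], 1],
    [[0.05, -0.5, 0], [0, 0, 0], 1],
    [[0, -1, 0], [0, 0, 0], 1],
    [[0, -2, 0], [0, 0, 0], 1],
    [[0, -2, 0], [0, 0, 0], 1],
    [[0, -2, 0], [0, 0, 0], 1],
    [[0, 0, 0], [0, 0, 0], 1]
  ]
}}

```text
t: 45.75
position: [549.2, 105.7, 391.9]
tcp_rot: [-0.666, 0.235, 0.136, 0.695]
force: [-0.4, 0.0, 0.7]
gripper_width: 0.002
```

Run:
```python
from h import *
from cell import r
lidf(r.read_state())
d=r.snapshot("scene");lidang(d)
cv2.imwrite("pics/a9.png",cv2.resize(d["color"][100:260,180:380,::-1],None,fx=4,fy=3.7,interpolation=cv2.INTER_CUBIC))
```

```text
t 45.75 bar? u 520.4 v 185.9 z 379.8 phi 0.8221 r 284.2 | F tang(up+) 0.1 radial 0.8 V -0.0 | tilt 30.5
10533 lid angle 0.5542674249283889 hinge u 674.4972574925363
grip 141 u [470.24522887 475.27956697 478.25796874] v [-112.7996642   -77.74669214  -48.8260031 ] z [177.69884943 182.39803204 185.84457804]
```

View pics/a9.png

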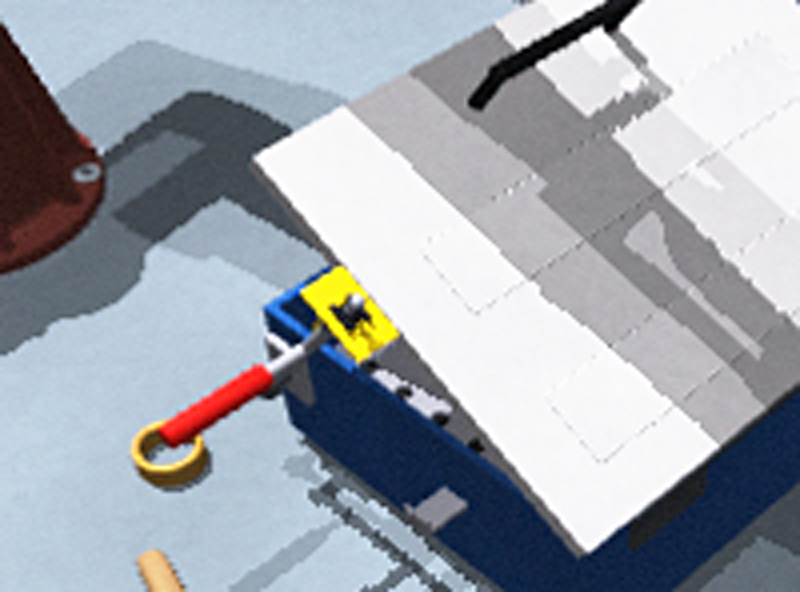

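Run:
```python
from cell import r
print(r.finish_job())
```

```text
the job is handed in; nothing more can be done
None
```

The washer is open with its lid propped on the rod, and the job is handed in. It gave no verdict.

**What I did:**
- Lifted the lid by its handle to about 0.767 rad and let go; it stayed there.
- Swung the rod up by its grip until it met the stop tab. I felt about 15 N at the grip, roughly 7 N at the pin, where the notes say 5 N more is plenty.
- Pushed the lid down with closed fingertips. The clip pushed back with about 6 N at the handle near 0.66 rad, then gave way. I met the collar near 0.555 rad, the low end of its range.
- Pressed to about 9 N at the handle, which I estimate as 12 N on the rod, well under the 25 N limit. Then I backed the arm clear.

**Last checks:**
- **Lid and pin:** after release the lid stayed at about 0.554 rad, inside the 0.54 to 0.63 window. The picture shows the pin head through the clip.
- **Rod:** the grip had not moved since I let go of it.
- **Arm:** it stands well clear, reads about zero force, and used about 46 of the 72 s.

**Not confirmed:**
- **Load on the collar:** I could not measure the remaining load after release. I infer it is above 1 N because the lid did not move back after the press.
- **Rod angle:** estimates at tab contact ran from about 0.96 to 1.01 rad, depending on the assumed pivot position. I relied on the tab contact and the pin sitting in the hole.
- **Hinge position:** the two cameras disagreed by about 2 mm.
- **Other items:** I did not re-measure their positions; nothing suggested the arm touched them.

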